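Start the nut on the ferrule clamp's stud

ROBOT

A 6-joint arm with a two-finger parallel gripper is mounted at the origin on the work surface; the furniture and walls round the work are solid. World frame = base frame: x ahead of the robot, y to its left, z up, the work surface at z = 0. Lengths are in m, angles in rad, forces in N, time in s.
With the tool pointing down it reaches from about 0.4 to 0.925 m from the base axis. Payload 3.4 kg.
Tool frame: the origin (TCP) lies at the very end of the fingers, on their centre line; the grasp point (between the pads) lies 19 mm behind it (hold_point_z is the distance from the TCP to the grasp point, in m); z points along the fingers, y is the line along which they close (so a half turn about z gives the same grasp; the last joint's range is limited). The gripper opens to 85 mm and grips with 20 to 120 N. Pads are 22 mm wide; open, the fingers measure 114 mm over their backs; the gripper's body (76 mm by 85 mm) begins 54 mm behind the grasp point. The pads swing forward as they close: fully open they stand 13 mm farther back than shut.
Start: joints at [-1.23, 0.307, 1.506, -0, 1.328, -0.073], TCP at [0.231, -0.526, 0.197] pointing down, gripper open.
Joint ranges: [-3.12, 3.12], [-1.05, 2.28], [0.14, 2.33], [-1.42, 4.57], [0.1, 2.73], [-2.68, 2.68]. Speed limits (rad/s): [2.57, 2.57, 3.14, 3.14, 3.14, 3.14].

INTERFACE

Orientations are given as a rotation vector (axis times angle).
In Python, from plant import get_state, read_camera, finish_job, silhouettes, hold_point_z gives the robot as it stands.
- The arm moves only by the tool drive_tool, never from a script. Its arguments are lists of equal length, an entry for each row: "travel": the shift along the tool's x, y, z as a fraction of full scale, a list of three; "angular": the turn, a rotation vector about the tool's x, y, z as a fraction of full scale, a list of three. A call has 1 to 5 rows; each row shifts and turns the commanded pose from where the row before left it, along the tool's axes as they then stand; what a row does not reach is not made up. Full scale, the value 1, is 4 cm for a shift and 0.08 rad for a turn. A row lasts 1/8 s, in which the tool goes at most 62.5 mm and 10.7 degrees, less where a joint would pass 70% of its speed; a pose out of reach is approached as far as the arm can. A call with a number of a shift or a turn outside -1 to 1 is refused whole. A call with a gripper value outside its range is refused whole. "grip" is the opening, from 0 (shut) to 1 (fully open), set as the call begins (left out, the last holds). The fingers move at their own pace and stop on an object; "grip_force" is the grip in N (left out, the last holds). Time passes only in rows, so rows that do not move let the fingers close. It gives the time, the measured TCP pose, the force, the opening and the grip force at its end, in the units of the state.
- get_state(): the state, without advancing time (a new reading comes with each control period).
- read_camera(name): name is "side" or "top"; returns a dict with "img" (384x512x3 uint8, blue, green, red), "depth" (384x512 float32, m along the optical axis (not along the pixel's ray), 0 where there is no reading), "intrinsics" (3x3 intrinsics, pixels), "dist_coeffs" ([k1, k2, p1, p2, k3] as OpenCV has them; the pictures are not rectified), "R" (3x3) and "t" (3): a world point X has camera coordinates R X + t. Camera axes: x right, y down, z forward; pixel columns grow to the right and rows downward; lengths in m; the calibration is good to about 2 mm. A picture is of the moment at which its call begins.
- finish_job(): hands the job in; it is judged then, once.
Trained networks look in a picture, given as the dict that the camera call returned (one of the last four; its "shot" number tells which), for a name from the list of things; names that differ only in an ending like _2 or _b are one class to them, and where a whole thing is asked for, a point or a joint stands for the part that bears it (a point fixed in the world has none). Each returns a list of dicts, best first, with "score" (0 to 1); they miss things now and then, are a little off and sometimes report something else, mostly with a low value. They report only what shows in the picture. A call takes as long as a camera call. They do not tell look-alikes from the thing itself.
- silhouettes(label, picture): "mask" (384x512 bool, what is visible of it) and "position" ([column, row] in pixels, amid what is visible of it).
The state is a dict: "clock": time; "q": joint angles; "qvel": joint speeds; "joint_torque": joint torques, N m; "position": TCP position; "orientation": TCP orientation; "force": force on the tool from outside, world axes, zero at the start; "moment": the same for the moment, N m; "finger_gap": finger opening in m; "finger_force": force on a finger pad.
Only numpy, scipy, OpenCV 4.12 (cv2) and the standard library are available. Lean on these libraries where they do the work, as an engineer would, in place of code of your own. Each camera call takes 0.05 s, during which the arm holds its last target. There are 200 camera calls.

TASK

On one of the two ferrule clamps the big hex nut still stands high on the end of its stud because the thread has not caught. Take hold of that nut and back it off, anticlockwise seen from above and without lifting it off the stud, until the thread drops in and the nut sits down flat on its washer; then let go of it.

Things in the scene. Friction and masses are not known exactly. Their poses are not given: they have to be found in the camera images.
- nut_mid (a point): Centre, half-way up, of the loose steel hex nut that has not caught: 52 mm across flats, 60 over corners, 32 high, 0.25 kg. z up; x points to a corner, so its pairs of flats face 30, 90 and 150 degrees from x. It stands loose on three thread ends of an upright stud, whose tip is 3 mm above the nut's top at first (18 mm in the end). The other clamp's nut is alike but already down and tight.
- nut_line (a point): Middle of the short black line (9 x 4 mm) marked across the nut's top face at one corner, 24 mm from its axis along the nut's x. Anticlockwise, the thread drops in when it points along the clamp's strap towards the ferrule ring, to within about 12 degrees; it starts 35 to 75 degrees clockwise of that. The nut then falls 15 mm by its own weight if it is free to slide, and once down it turns freely.
- clamp_open_stud (a point): Point on the stud's axis at the top of the 60 mm washer on which the nut comes to sit, 53 mm above the table; the nut's centre is 31 mm above it at first, 16 mm in the end. z up; x points along the clamp's grey strap (36 mm wide, top 3 mm below this point) towards the end over the bright ferrule ring, whose centre is 60 mm from the stud. The clamp is fixed.
Mind the look-alikes: they are no part of the job. Leave any orange look-alike of the part that bears nut_mid alone.

How it is judged:
At the end, for the whole second after the job is handed in: The nut is round the stud (axis within 10 mm), flat on its washer (no more than 3.5 mm above it, tilted less than about 6 degrees), at rest and released (z of nut_mid in the frame of clamp_open_stud below 0.0195 m and horizontal distance between nut_mid and clamp_open_stud below 0.01 m and angle between nut_mid's own z axis and vertical below 0.1 rad and linear speed of nut below 0.02 m/s); the robot touches nothing.
It fails at once if the nut is turned the wrong way (clockwise) towards the next thread start (x of nut_line in the frame of clamp_open_stud below -0.003 m and y of nut_line in the frame of clamp_open_stud below 0 m).
It fails at once if the nut is lifted off the stud (raised more than 15 mm) (z of nut_mid in the frame of clamp_open_stud above 0.046 m).
It also fails if it takes over 27 s, if anything falls off the work surface, if the arm or the gripper's body presses on something with over 40 N, if the wrist force passes 120 N, or if a joint passes its speed limit or range.

## Working session

There is one attempt and no reset: what is moved stays moved. The work goes in short steps, Python scripts to look and compute and a tool call to move; the robot and the scene stay as the last step left them, time stands still between calls to the robot, and variables do not carry over. Pictures are saved under pics/ and viewed, at most 10 in all, crops included, and the job is handed in when it is done.

Besides the shell and the picture viewer there is one more tool, called after ">>>" by a JSON object that holds its "op" and its "data". drive_tool: Moves the arm, as the interface text tells. Shift numbers are shares of 4 cm and turn numbers shares of 0.08 rad, none past 1 either way. Its arguments: {"type":"object","properties":{"travel":{"type":"array","items":{"type":"array","items":{"type":"number","minimum":-1,"maximum":1}}},"angular":{"type":"array","items":{"type":"array","items":{"type":"number","minimum":-1,"maximum":1}}},"grip":{"type":"number"},"grip_force":{"type":"number"}},"required":["travel","angular"]}

```bash
mkdir -p pics; cat > h.py <<'E'
import numpy as np, cv2
from plant import *
def world(p,px,d=None,z=None):
    u=cv2.undistortPoints(np.array([[px]],float),p["intrinsics"],np.array(p["dist_coeffs"],float))[0,0]
    R=np.array(p["R"]);t=np.array(p["t"]).ravel()
    ray=np.array([u[0],u[1],1.])
    if z is not None:
        o=-R.T@t; r=R.T@ray; return o+r*(z-o[2])/r[2]
    return R.T@(ray*d-t)
E
python3 - <<'E'
from h import *
s=get_state();print(s["clock"],s["position"],s["orientation"],hold_point_z)
for n in("top","side"):
    p=read_camera(n);cv2.imwrite(f"pics/{n}0.png",p["img"])
    R=np.array(p["R"]);print(n,"cam",-R.T@np.array(p["t"]).ravel())
    for l in("nut_mid","nut_line"):
        for r in silhouettes(l,p):
            m=r["mask"];c=r["position"];d=np.median(p["depth"][m]) if m.any() else 0
            print(n,l,round(r["score"],2),c,m.sum(),d,world(p,c,d).round(4))
E
```

```text
0.0 [ 0.23093458 -0.52574863  0.19609024] [-3.07260753e+00 -6.44986574e-01  4.16992650e-04] 0.0187
top cam [ 0.37746227 -0.03305551  0.9157361 ]
top nut_mid 0.84 [216.4, 162.6] 397 0.83492225 [0.5529 0.0585 0.0969]
top nut_mid 0.5 [183.7, 219.0] 312 0.88244 [0.4232 0.1475 0.0313]
top nut_line 0.78 [183.4, 220.7] 295 0.8823954 [0.419  0.1483 0.0308]
top nut_line 0.63 [214.1, 163.6] 373 0.8348503 [0.5506 0.064  0.0966]
side cam [ 0.38171184 -0.67523885  0.65246887]
side nut_mid 0.7 [212.0, 168.5] 328 1.0150371 [0.4207 0.1313 0.021 ]
side nut_line 0.64 [264.1, 157.8] 294 0.9359582 [0.556  0.0622 0.0928]
side nut_line 0.64 [209.8, 166.6] 333 1.0152606 [0.4151 0.1363 0.0248]
```

View pics/top0.png

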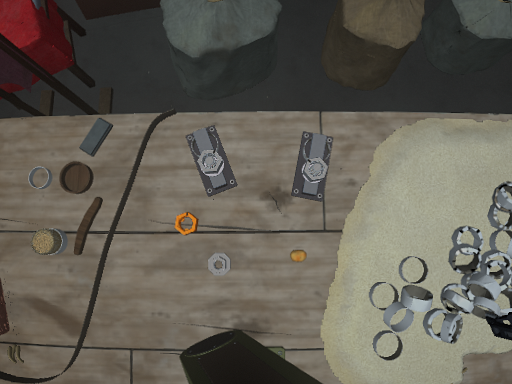

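View pics/side0.png

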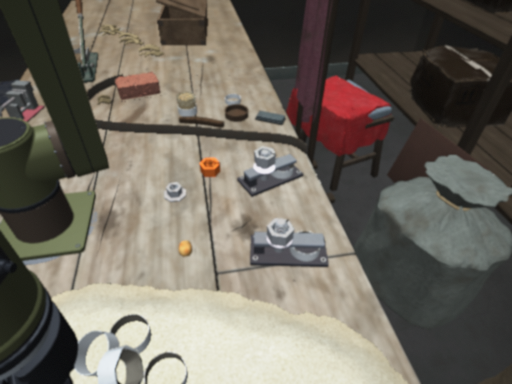

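The top view shows two clamps, at (210,162) and (315,170). The orange nut at (186,222) is a look-alike, and a small loose nut lies at (219,264). I'll enlarge both clamps and compare their nut heights.

```bash
python3 - <<'E'
from h import *
p=read_camera("top");s=read_camera("side")
I=p["img"];J=s["img"]
f=lambda im,x,y,w=64,h=48:cv2.resize(im[y-h//2:y+h//2,x-w//2:x+w//2],(400,300),interpolation=cv2.INTER_CUBIC)
cv2.imwrite("pics/crop1.png",np.vstack([np.hstack([f(I,210,162),f(I,315,170)]),np.hstack([f(J,266,158),f(J,282,234)])]))
for q in(p,s):
  D=q["depth"]
  for (u,v) in ([(210,162),(315,170)] if q is p else [(265,155),(281,230)]):
    W=np.array([world(q,(x,y),D[y,x]) for y in range(v-18,v+19) for x in range(u-18,u+19) if D[y,x]>0])
    print((u,v),"zhist",np.histogram(W[:,2],bins=np.arange(0,.13,.005))[0])
    for lo,hi in((.075,.095),(.0955,.105)):
      k=(W[:,2]>lo)&(W[:,2]<hi); print(lo,k.sum(),W[k].mean(0).round(4) if k.any() else"",((W[k].max(0)+W[k].min(0))/2).round(4) if k.any() else"")
E
```

```text
(210, 162) zhist [109  39 339  25   4   4   6  14   2 108 162  13   0   6  18  24  21  26
  22 173 149   4   0   0   0]
0.075 93 [0.5535 0.0727 0.085 ] [0.5542 0.07   0.085 ]
0.0955 317 [0.5579 0.0751 0.1001] [0.5577 0.0759 0.1004]
(315, 170) zhist [100  44 333  17   7   5   5  17   4 119 127  18  18  27  26  20 156  97
   5  17  63   2   0   0   0]
0.075 278 [ 0.5386 -0.178   0.0843] [ 0.54   -0.1786  0.0852]
0.0955 80 [ 0.5388 -0.1784  0.1017] [ 0.54   -0.1785  0.1003]
(265, 155) zhist [456  47  59  45  25  10  14  13  13  15 208  55   0   1  28  27  39  34
  39  62 147  11   0   0   0]
0.075 139 [0.5566 0.0585 0.0856] [0.5602 0.0688 0.0851]
0.0955 205 [0.5599 0.0718 0.101 ] [0.5602 0.0746 0.1002]
(281, 230) zhist [397   0  38   7   4  12   2  12  19  44 172  49  38  48  57  55  84 187
  18  18  64  11   0   0   0]
0.075 344 [ 0.5392 -0.1855  0.0845] [ 0.5414 -0.1786  0.0849]
0.0955 79 [ 0.5411 -0.1821  0.1022] [ 0.5419 -0.1796  0.1003]
```

View pics/crop1.png

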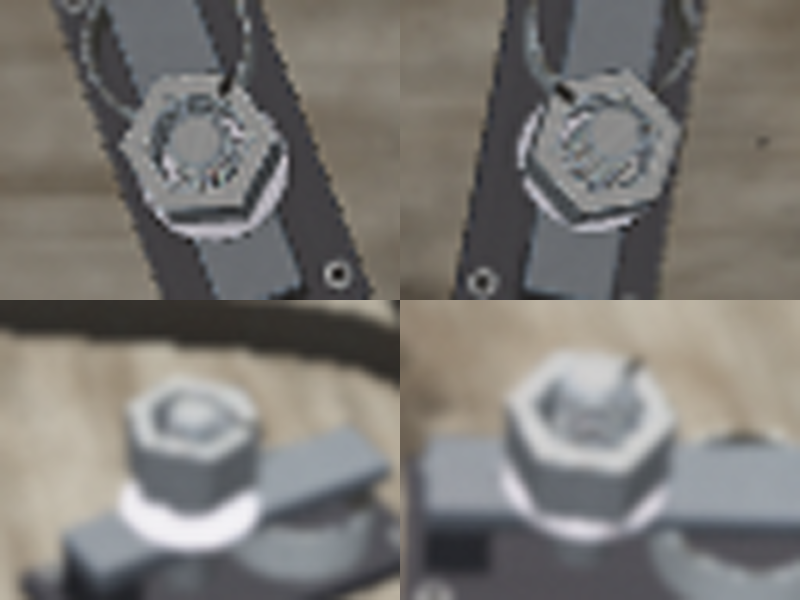

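In the left clamp, top px (210,162) and side px (265,155), the nut top is at z≈0.100 with the washer exposed below it. That fits the loose nut described. In the right clamp, (315,170), the nut top is at 0.085, so it is already down. The left clamp's line points up and slightly right, and its strap points up and left. Next I'll refine the angles and centre.

```bash
cat > meas.py <<'E'
from h import *
def meas(nz=.100,c0=(.5575,.0755),names=("top",)):
    p=read_camera("top");D=p["depth"]
    u0,v0=210,162
    # rectify plan view at given height, 0.25 mm/px: image axes: up=+x world, left=+y
    def plan(z,half=.09,n=720):
        g=np.linspace(half,-half,n)
        X,Y=np.meshgrid(c0[0]+g,c0[1]+g,indexing="ij")
        P=np.stack([X.ravel(),Y.ravel(),np.full(X.size,z)],1)
        px=cv2.projectPoints(P,cv2.Rodrigues(np.array(p["R"]))[0],np.array(p["t"],float).ravel(),np.array(p["intrinsics"]),np.array(p["dist_coeffs"],float))[0].reshape(n,n,2).astype(np.float32)
        return cv2.remap(p["img"],px[...,0],px[...,1],cv2.INTER_CUBIC)
    W=np.array([world(p,(x,y),D[y,x]) for y in range(v0-40,v0+41) for x in range(u0-35,u0+36) if D[y,x]>0])
    k=(abs(W[:,2]-nz)<.004)&(np.hypot(W[:,0]-c0[0],W[:,1]-c0[1])<.04)
    c,r=cv2.minEnclosingCircle(W[k][:,:2].astype(np.float32)); print("nut top circ",np.round(c,4),r,"minarearect",cv2.minAreaRect(W[k][:,:2].astype(np.float32)))
    k=(W[:,2]>.005)&(W[:,2]<.022)&(np.hypot(W[:,0]-c0[0],W[:,1]-c0[1])<.12)
    print("base rect",cv2.minAreaRect(W[k][:,:2].astype(np.float32)*1000))
    return p,plan
if __name__=="__main__":
    p,plan=meas()
    a=plan(.100,.045,400);b=plan(.05,.09,400)
    cv2.imwrite("pics/plan.png",np.hstack([a,b]))
    # dark line on top ring
    g=a.sum(2).astype(float);n=400;yy,xx=np.mgrid[:n,:n];X=.045-.09*yy/(n-1);Y=.045-.09*xx/(n-1)
    r=np.hypot(X,Y);m=(r>.017)&(r<.027)
    th=np.degrees(np.arctan2(Y,X))
    for t in range(-60,30,3):
        s=m&(abs(th-t)<1.5);print(t,int(g[s].mean()),end="; ")
E
python3 meas.py
```

```text
nut top circ [0.5585 0.0754] 0.02932661958038807 minarearect ((0.5585944056510925, 0.0752289742231369), (0.05274328216910362, 0.05600978434085846), 62.471405029296875)
base rect ((574.103271484375, 89.38275909423828), (199.64382934570312, 152.18283081054688), 0.859922468662262)
-60 397; -57 409; -54 393; -51 388; -48 420; -45 435; -42 408; -39 400; -36 400; -33 376; -30 292; -27 190; -24 189; -21 288; -18 388; -15 424; -12 411; -9 399; -6 395; -3 391; 0 390; 3 389; 6 394; 9 407; 12 420; 15 422; 18 421; 21 416; 24 404; 27 392;
```

View pics/plan.png

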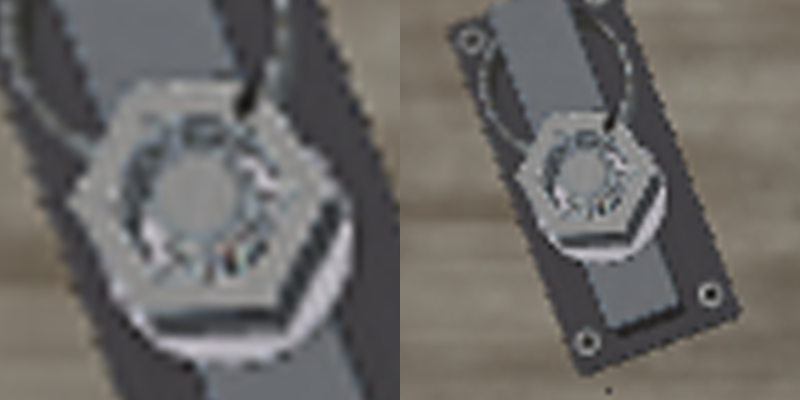

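The line is at about -26° and the strap at about +21°, so the turn needed is about 47° anticlockwise. The nut centre is about (0.5585, 0.0755). I'll close across the flats at -56°, so tool x sits at 34°, and move over now.

>>> {"op": "drive_tool", "data": {"travel": [[0.95,-0.49,0],[0.95,-0.49,0],[0.95,-0.49,0],[0.95,-0.49,0],[0.95,-0.49,0]], "angular": [[0,0,-1],[0,0,-1],[0,0,-0.25],[0,0,0],[0,0,0]], "grip": 1, "grip_force": 40}}

```text
clock: 1.08
position: [0.3452, -0.3448, 0.1972]
orientation: [3.004, 0.919, 0.0]
force: [-0.0, 0.6, -1.0]
finger_gap: 0.0855
finger_force: 0.0
```

>>> {"op": "drive_tool", "data": {"travel": [[0.95,-0.49,0],[0.95,-0.49,0],[0.95,-0.49,0],[0.95,-0.49,0],[0.95,-0.49,0]], "angular": [[0,0,0],[0,0,0],[0,0,0],[0,0,0],[0,0,0]]}}

```text
clock: 1.7
position: [0.4479, -0.1571, 0.1973]
orientation: [3.004, 0.919, 0.001]
force: [0.7, 0.1, -0.2]
finger_gap: 0.0853
finger_force: 0.0
```

>>> {"op": "drive_tool", "data": {"travel": [[0.95,-0.49,0],[0.95,-0.49,0],[0.95,-0.49,0],[0.95,-0.49,0],[0.5,-0.25,0]], "angular": [[0,0,0],[0,0,0],[0,0,0],[0,0,0],[0,0,0]]}}

```text
clock: 2.33
position: [0.5414, 0.0131, 0.1971]
orientation: [-3.003, -0.922, -0.001]
force: [1.2, -0.2, -0.0]
finger_gap: 0.0853
finger_force: 0.0
```

```bash
cat > err.py <<'E'
from h import *
import sys
from scipy.spatial.transform import Rotation as Ro
tx,ty,tz,ya=map(float,sys.argv[1:5])
s=get_state();R=Ro.from_rotvec(s["orientation"]).as_matrix()
d=np.array([tx,ty,tz])-s["position"]
a=np.degrees(np.arctan2(R[1,1],R[0,1]))
print("t",s["clock"],"pos",np.round(s["position"],4),"yang",a.round(2),"tilt",np.round(R[:,2],3),"gap",s["finger_gap"],"ff",s["finger_force"],"F",np.round(s["force"],1),"M",np.round(s["moment"],2),"q6",s["q"][5])
print("tool shift units",(R.T@d/.04).round(3),"turn z units",(-np.radians(ya-a)/.08).round(3))
E
python3 err.py .5585 .0755 .072 -56
```

```text
t 2.325 pos [0.5414 0.0131 0.1971] yang -55.87 tilt [ 0.001  0.    -1.   ] gap 0.08533386011424753 ff 0.0 F [ 1.2 -0.2 -0. ] M [ 0.    0.   -0.04] q6 0.9210085215501908
tool shift units [ 1.226 -1.051  3.129] turn z units 0.028
```

>>> {"op": "drive_tool", "data": {"travel": [[0.6,-0.5,0],[0.6,-0.5,0],[0.03,-0.05,0.7],[0,0,0.7],[0,0,0]], "angular": [[0,0,0],[0,0,0],[0,0,0],[0,0,0],[0,0,0]]}}

```text
clock: 2.95
position: [0.5555, 0.0736, 0.139]
orientation: [-3.003, -0.919, 0.008]
force: [0.0, 0.0, -0.3]
finger_gap: 0.0854
finger_force: 0.0
```

```bash
python3 err.py .5585 .0755 .072 -56; python3 - <<'E'
from h import *
p=read_camera("top");s=read_camera("side")
f=lambda im,x,y,w=96,h=108:cv2.resize(im[y-h//2:y+h//2,x-w//2:x+w//2],(400,450),interpolation=cv2.INTER_CUBIC)
cv2.imwrite("pics/near.png",np.hstack([f(p["img"],210,162),f(s["img"],266,140)]))
E
```

```text
t 2.95 pos [0.5555 0.0736 0.139 ] yang -55.96 tilt [-0.005 -0.    -1.   ] gap 0.08537175010087765 ff 0.0 F [ 0.   0.  -0.3] M [-0.04  0.   -0.02] q6 1.0329450898801071
tool shift units [0.098 0.007 1.673] turn z units 0.009
```

View pics/near.png

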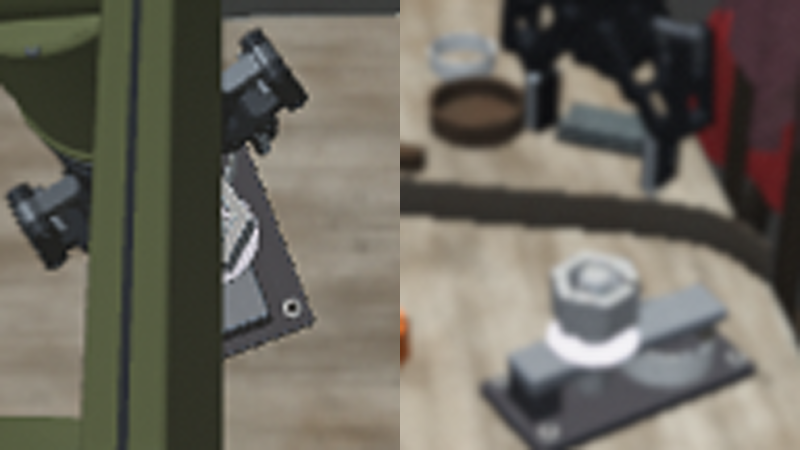

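The fingers straddle the nut in both views. Now I'll go down.

>>> {"op": "drive_tool", "data": {"travel": [[0.1,0,0.55],[0,0,0.55],[0,0,0.55],[0,0,0],[0,0,0]], "angular": [[0,0,0],[0,0,0],[0,0,0],[0,0,0],[0,0,0]]}}

```text
clock: 3.68
position: [0.5623, 0.0757, 0.0766]
orientation: [3.004, 0.919, 0.004]
force: [-0.3, 1.0, 0.7]
finger_gap: 0.0856
finger_force: 0.0
```

```bash
python3 err.py .5585 .0755 .072 -56; python3 - <<'E'
from h import *
s=read_camera("side")
im=s["img"][100:208,202:330]
cv2.imwrite("pics/near2.png",cv2.resize(im,None,fx=5,fy=5,interpolation=cv2.INTER_CUBIC))
E
```

```text
t 3.675 pos [0.5623 0.0757 0.0766] yang -55.99 tilt [ 0.003  0.    -1.   ] gap 0.08564410964767856 ff 0.0 F [-0.3  1.   0.7] M [ 0.   -0.04 -0.03] q6 1.0365334443079242
tool shift units [-0.082 -0.05   0.115] turn z units 0.002
```

View pics/near2.png

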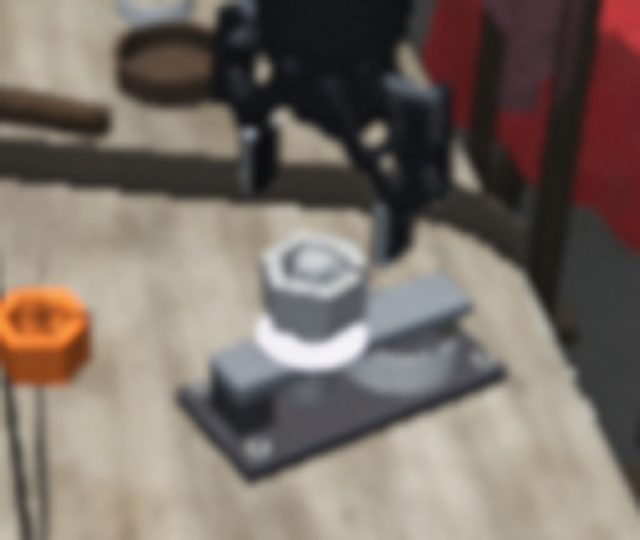

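The tips look higher or farther back than the reported pose suggests, so I'll check with depth.

```bash
python3 - <<'E'
from h import *
s=read_camera("side");D=s["depth"]
for (x,y) in [(253,137),(254,135),(280,150),(281,147),(279,145),(281,143)]:
    print((x,y),D[y,x],world(s,(x,y),D[y,x]).round(4),s["img"][y,x])
P=np.array([[.5623+.559*.0425,.0757-.829*.0425,.0896],[.5623-.559*.0425,.0757+.829*.0425,.0896],[.5585,.0755,.103]])
print(cv2.projectPoints(P,cv2.Rodrigues(np.array(s["R"]))[0],np.array(s["t"],float).ravel(),np.array(s["intrinsics"]),np.array(s["dist_coeffs"],float))[0].reshape(-1,2), np.array(s["t"]).shape)
W=np.array([world(s,(x,y),D[y,x]) for y in range(110,156) for x in range(235,305) if D[y,x]>0 and s["img"][y,x].max()<75])
k=(W[:,2]>.08)&(np.hypot(W[:,0]-.56,W[:,1]-.0757)<.1);W=W[k];print(len(W),W[np.argsort(W[:,2])][:12].round(3))
print(get_state()["position"])
E
```

```text
(253, 137) 0.9391546 [0.5341 0.1069 0.1308] [26 25 25]
(254, 135) 0.9400622 [0.5374 0.1108 0.1343] [16 14 14]
(280, 150) 0.8839818 [0.5875 0.027  0.1386] [35 33 31]
(281, 147) 0.87851536 [0.5895 0.0272 0.1473] [24 22 20]
(279, 145) 0.87809205 [0.5851 0.031  0.1511] [66 61 57]
(281, 143) 0.870633 [0.5888 0.0274 0.159 ] [26 23 22]
[[277.00781087 162.54629694]
 [254.14497414 148.85235179]
 [264.10863974 151.61048666]] (3,)
1004 [[0.546 0.114 0.128]
 [0.54  0.11  0.128]
 [0.534 0.106 0.128]
 [0.531 0.107 0.128]
 [0.537 0.109 0.129]
 [0.543 0.112 0.13 ]
 [0.546 0.115 0.131]
 [0.529 0.108 0.131]
 [0.534 0.107 0.131]
 [0.54  0.11  0.132]
 [0.537 0.11  0.132]
 [0.543 0.114 0.132]]
[0.56233075 0.07574598 0.07659404]
```

By depth the tips are about 38 mm higher than the state suggests. A light closing test settles it safely: either the fingers stop on the nut at 52 mm, or they close clear above the stud.

>>> {"op": "drive_tool", "data": {"travel": [[-0.08,-0.05,0],[0,0,0],[0,0,0],[0,0,0]], "angular": [[0,0,0],[0,0,0],[0,0,0],[0,0,0]], "grip": 0.5, "grip_force": 20}}

```text
clock: 4.28
position: [0.5572, 0.0756, 0.0751]
orientation: [3.004, 0.919, 0.0]
force: [-0.1, 0.3, -0.7]
finger_gap: 0.0427
finger_force: 0.0
```

```bash
python3 err.py .5585 .0755 .072 -56; python3 - <<'E'
from h import *
s=read_camera("side")
im=s["img"][100:208,202:330];D=s["depth"]
cv2.imwrite("pics/near3.png",cv2.resize(im,None,fx=5,fy=5,interpolation=cv2.INTER_CUBIC))
W=np.array([world(s,(x,y),D[y,x]) for y in range(110,165) for x in range(235,305) if D[y,x]>0 and s["img"][y,x].max()<75])
k=(W[:,2]>.08)&(np.hypot(W[:,0]-.56,W[:,1]-.0757)<.1);W=W[k];print(len(W),W[np.argsort(W[:,2])][:12:2].round(3))
E
```

```text
t 4.275 pos [0.5572 0.0756 0.0751] yang -55.98 tilt [ 0.  0. -1.] gap 0.042694967770815336 ff 0.0 F [-0.1  0.3 -0.7] M [-0.04 -0.    0.  ] q6 1.0367228442853165
tool shift units [0.025 0.02  0.076] turn z units 0.005
1040 [[0.539 0.09  0.116]
 [0.545 0.092 0.117]
 [0.545 0.092 0.121]
 [0.536 0.088 0.121]
 [0.554 0.099 0.122]
 [0.57  0.049 0.122]]
```

View pics/near3.png

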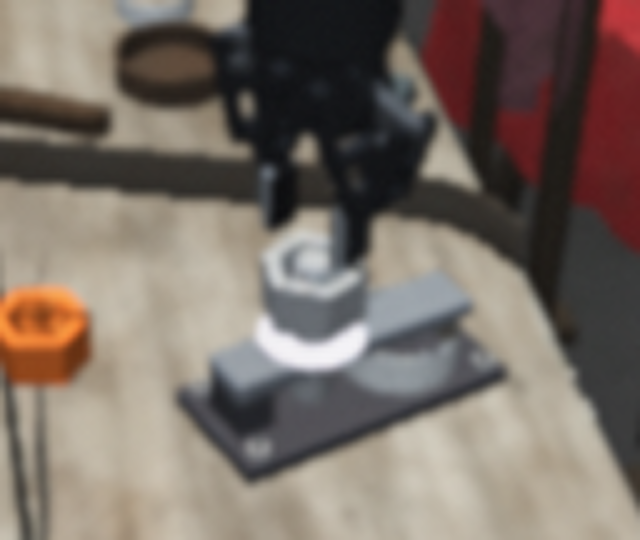

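The fingers closed to 43 mm with no contact, and depth puts the tips at z≈0.116. So the reported z reads about 38 mm too low, while horizontal agrees. I'll open and go about 45 mm lower, watching the force.

>>> {"op": "drive_tool", "data": {"travel": [[0.02,0,0],[0,0,0],[0,0,0],[0,0,0]], "angular": [[0,0,0],[0,0,0],[0,0,0],[0,0,0]], "grip": 1}}

```text
clock: 4.82
position: [0.5578, 0.076, 0.075]
orientation: [-3.004, -0.919, 0.0]
force: [-0.5, -0.3, 0.2]
finger_gap: 0.0853
finger_force: 0.0
```

>>> {"op": "drive_tool", "data": {"travel": [[0,0,0.3],[0,0,0.3],[0,0,0.3],[0,0,0.2],[0,0,0]], "angular": [[0,0,0],[0,0,0],[0,0,0],[0,0,0],[0,0,0]]}}

```text
clock: 5.45
position: [0.557, 0.076, 0.0299]
orientation: [-3.004, -0.919, 0.003]
force: [0.1, 0.1, 0.3]
finger_gap: 0.0854
finger_force: 0.0
```

```bash
python3 err.py .5585 .0755 .030 -56; python3 - <<'E'
from h import *
s=read_camera("side")
im=s["img"][100:208,202:330];D=s["depth"]
cv2.imwrite("pics/near4.png",cv2.resize(im,None,fx=5,fy=5,interpolation=cv2.INTER_CUBIC))
W=np.array([world(s,(x,y),D[y,x]) for y in range(110,175) for x in range(235,305) if D[y,x]>0 and s["img"][y,x].max()<75])
k=(W[:,2]>.07)&(np.hypot(W[:,0]-.56,W[:,1]-.0757)<.1);W=W[k];print(len(W),W[np.argsort(W[:,2])][:16:2].round(3))
E
```

```text
t 5.45 pos [0.557  0.076  0.0299] yang -55.98 tilt [-0.002 -0.    -1.   ] gap 0.08536170874489193 ff 0.0 F [0.1 0.1 0.3] M [-0.    0.02 -0.  ] q6 1.0374367632026982
tool shift units [ 0.024  0.031 -0.002] turn z units 0.005
1405 [[0.585 0.034 0.08 ]
 [0.53  0.109 0.085]
 [0.539 0.116 0.085]
 [0.535 0.109 0.088]
 [0.526 0.105 0.088]
 [0.539 0.116 0.089]
 [0.581 0.031 0.089]
 [0.526 0.108 0.09 ]]
```

View pics/near4.png

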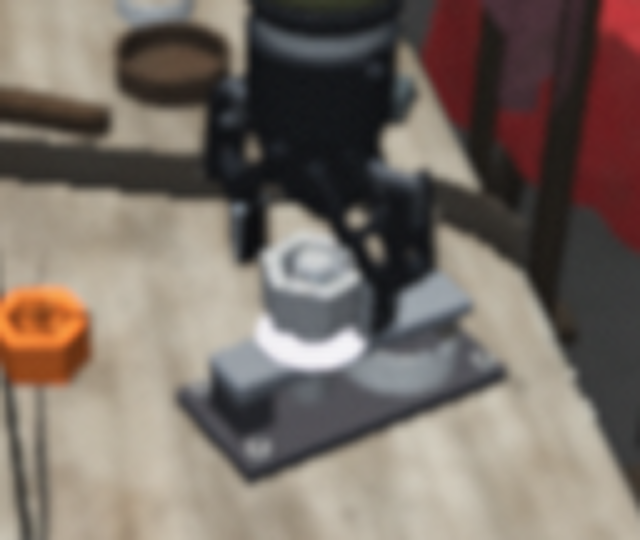

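The tips straddle the nut at z≈0.082 and will swing to about 0.073 on closing. Gripping now.

>>> {"op": "drive_tool", "data": {"travel": [[0.02,0.02,0],[0,0,0],[0,0,0],[0,0,0],[0,0,0]], "angular": [[0,0,0],[0,0,0],[0,0,0],[0,0,0],[0,0,0]], "grip": 0, "grip_force": 35}}

```text
clock: 6.12
position: [0.5596, 0.0758, 0.0317]
orientation: [3.004, 0.919, 0.002]
force: [-0.1, -0.0, 5.6]
finger_gap: 0.0512
finger_force: 36.4
```

```bash
python3 err.py .5585 .0755 .030 -9; python3 - <<'E'
from h import *
s=read_camera("side")
cv2.imwrite("pics/near5.png",cv2.resize(s["img"][100:208,202:330],None,fx=5,fy=5,interpolation=cv2.INTER_CUBIC))
E
```

```text
t 6.125 pos [0.5596 0.0758 0.0317] yang -55.98 tilt [ 0.002  0.    -1.   ] gap 0.05122122723531332 ff 36.368114948272705 F [-0.1 -0.   5.6] M [-0.03 -0.01 -0.03] q6 1.036948406724794
tool shift units [-0.028 -0.009  0.042] turn z units -10.249
```

View pics/near5.png

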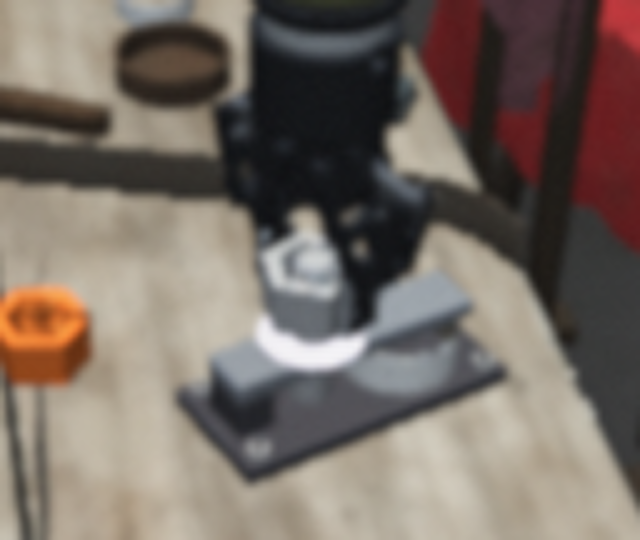

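The gripper is seated on the flats at 51.2 mm. Now I'll turn the nut 47° anticlockwise.

>>> {"op": "drive_tool", "data": {"travel": [[0,0,0],[0,0,0],[0,0,0],[0,0,0],[0,0,0]], "angular": [[0,0,-0.8],[0,0,-0.8],[0,0,-0.8],[0,0,-0.8],[0,0,-0.8]]}}

```text
clock: 6.8
position: [0.5596, 0.0759, 0.0315]
orientation: [2.818, 1.388, 0.002]
force: [-0.5, -0.3, 4.3]
finger_gap: 0.0516
finger_force: 36.6
```

>>> {"op": "drive_tool", "data": {"travel": [[0,0,0],[0,0,0],[0,0,0],[0,0,0],[0,0,0]], "angular": [[0,0,-0.8],[0,0,-0.8],[0,0,-0.8],[0,0,-0.8],[0,0,-0.8]]}}

```text
clock: 7.42
position: [0.558, 0.0758, 0.0301]
orientation: [-2.56, -1.819, 0.003]
force: [0.0, -0.8, -2.9]
finger_gap: 0.0515
finger_force: 36.8
```

>>> {"op": "drive_tool", "data": {"travel": [[0,0,0],[0,0,0],[0,0,0],[0,0,0],[0,0,0]], "angular": [[0,0,-0.8],[0,0,-0.8],[0,0,-0.65],[0,0,0],[0,0,0]]}}

```text
clock: 8.05
position: [0.5584, 0.0758, 0.0305]
orientation: [-2.389, -2.039, 0.002]
force: [-0.1, 0.6, -3.5]
finger_gap: 0.0514
finger_force: 36.8
```

```bash
python3 err.py .5585 .0755 .030 -9
```

```text
t 8.05 pos [0.5584 0.0758 0.0305] yang -9.04 tilt [-0.001 -0.    -1.   ] gap 0.05142699779017 ff 36.7998468875885 F [-0.1  0.6 -3.5] M [ 0.01 -0.05 -0.  ] q6 0.21779142357880907
tool shift units [-0.007  0.005  0.013] turn z units -0.009
```

Fz changed from +5.6 to -3.5 N, so the nut now hangs from the fingers and the thread is free. Releasing.

>>> {"op": "drive_tool", "data": {"travel": [[0,0,0],[0,0,0],[0,0,0],[0,0,0],[0,0,0]], "angular": [[0,0,0],[0,0,0],[0,0,0],[0,0,0],[0,0,0]], "grip": 1}}

```text
clock: 8.68
position: [0.559, 0.0758, 0.0311]
orientation: [2.389, 2.04, 0.0]
force: [0.8, -0.5, -0.8]
finger_gap: 0.0856
finger_force: 0.0
```

```bash
python3 - <<'E'
from h import *
s=read_camera("side");D=s["depth"]
cv2.imwrite("pics/rel.png",cv2.resize(s["img"][100:208,202:330],None,fx=5,fy=5,interpolation=cv2.INTER_CUBIC))
W=np.array([world(s,(x,y),D[y,x]) for y in range(137,175) for x in range(247,283) if D[y,x]>0 and s["img"][y,x].min()>110])
W=W[np.hypot(W[:,0]-.5585,W[:,1]-.0755)<.035]
print(np.histogram(W[:,2],bins=np.arange(.05,.12,.005)))
E
```

```text
(array([ 52,  36,   5,  10,   9,  15,  49, 101,  16,  13,  32,  12,   0]), array([0.05 , 0.055, 0.06 , 0.065, 0.07 , 0.075, 0.08 , 0.085, 0.09 ,
       0.095, 0.1  , 0.105, 0.11 , 0.115]))
```

View pics/rel.png

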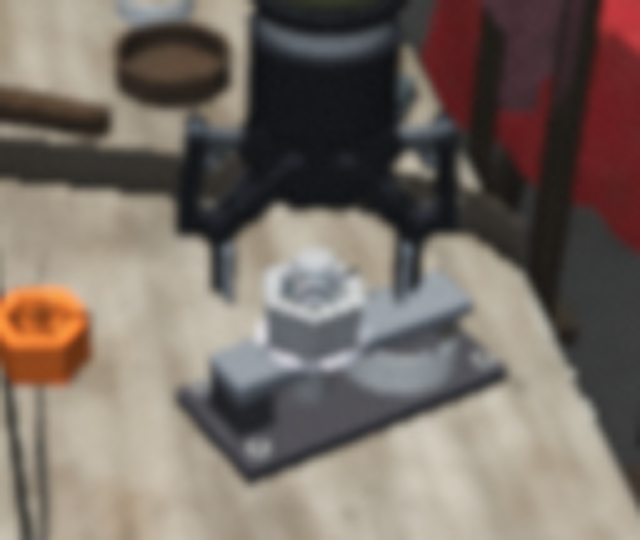

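The nut has dropped: its top is at 0.085, the stud stands proud, and the fingers are clear. I'll retreat upwards and hand in.

>>> {"op": "drive_tool", "data": {"travel": [[0,0,-0.5],[0,0,-0.8],[0,0,-0.8],[0,0,0],[0,0,0]], "angular": [[0,0,0],[0,0,0],[0,0,0],[0,0,0],[0,0,0]]}}

```text
clock: 9.35
position: [0.5583, 0.0758, 0.1145]
orientation: [-2.388, -2.04, 0.001]
force: [-1.2, -0.0, -0.3]
finger_gap: 0.085
finger_force: 0.0
```

```bash
python3 - <<'E'
from h import *
s=read_camera("side");D=s["depth"]
W=np.array([world(s,(x,y),D[y,x]) for y in range(137,175) for x in range(247,283) if D[y,x]>0 and s["img"][y,x].min()>110])
W=W[np.hypot(W[:,0]-.5585,W[:,1]-.0755)<.035]
h=np.histogram(W[:,2],bins=np.arange(.05,.12,.005))[0];print(h,get_state()["force"])
if h[6:8].sum()>100: print(finish_job())
E
```

```text
[ 54  34   9   6   8  11  52 106  14  15  33  10   0] [ 0.86997953 -0.80042464 -1.1990577 ]
the job is handed in; nothing more can be done
None
```

The loose nut on the left-hand clamp (top view) was turned about 47° anticlockwise, dropped onto its washer and was let go; I handed the job in at about 9.4 s with the gripper clear, but got no verdict back.

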